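# Lock the pump head and hold the pump half-way down

## Robot

A 6-joint arm with a two-finger parallel gripper is mounted at the origin on the work surface. World frame = base frame: x ahead of the robot, y to its left, z up, the work surface at z = 0. Lengths are in m, angles in rad, forces in N, time in s.
With the tool pointing down it reaches from about 0.3 to 0.875 m from the base axis. Payload 6.4 kg.
Tool frame: the origin (TCP) lies at the very end of the fingers, on their centre line; the grasp point (between the pads) lies 19 mm behind it; z points along the fingers, y is the line along which they close (so a half turn about z gives the same grasp; the last joint's range is limited). The gripper opens to 85 mm and grips with 20 to 120 N. Pads are 22 mm wide; open, the fingers measure 114 mm over their backs; the gripper's body (76 mm by 85 mm) begins 54 mm behind the grasp point. The pads swing forward as they close: fully open they stand 13 mm farther back than shut.
Start: joints at [1.109, 0.181, 1.607, -0, 1.354, -0.206], TCP at [0.145, 0.556, 0.231] pointing down, gripper open.
Joint ranges: [-2.99, 2.99], [-0.89, 2.07], [0.3, 2.58], [-1.14, 4.28], [0, 2.63], [-3.12, 3.12]. Speed limits (rad/s): [2.57, 2.57, 3.01, 3.14, 3.14, 3.14].

## Interface

Orientations are given as a unit quaternion [x, y, z, w].
In Python, from cell import manip gives the robot as it stands.
- The arm moves only by the tool step_arm, never from a script. Its arguments are lists of equal length, an entry for each row: "linear": the shift along the tool's x, y, z in m, a list of three; "yaw": the turn about the tool's z in rad; "hand": the gripper command: -1 is shut, 1 is fully open, values between are in proportion. In form: {"linear": [[x, y, z], ...], "yaw": [yaw, ...], "hand": [hand, ...]}. A call has 1 to 10 rows; each row is the pose to reach, as a shift and turn from the pose commanded when the call began, along the tool's axes at that moment; what a row does not reach only later rows make up. A row lasts 1/10 s, in which the tool goes at most 50 mm and 8.59 degrees, less where a joint would pass 70% of its speed; a pose out of reach is approached as far as the arm can. A call with a gripper value outside its range is refused whole. The fingers move at their own pace and stop on an object; the grip force is fixed at half the most. Time passes only in rows, so rows that repeat a pose let the fingers close. It gives the time, the measured TCP pose, the force, the opening and the grip force at its end, in the units of the state.
- manip.sense(): the state, without advancing time (a new reading comes with each control period).
- manip.grab_frame(name): name is "scene" or "top" or "wrist"; returns the picture (420x560x3 uint8, red, green, blue); there is no depth.
- manip.camera_info(name): a dict with "intrinsics" (3x3 intrinsics, pixels), "k1" (the pictures are not rectified: a ray, as slopes to the right and down, at radius r is drawn at 1 + k1 r^2 times it, then the intrinsics apply), "extrinsics" (4x4, takes a point from camera to world coordinates). Camera axes: x right, y down, z forward; pixel columns grow to the right and rows downward; lengths in m; the calibration is good to about 2 mm. A picture is of the moment at which its call begins: read the wrist's pose just before it. camera_info takes no time and is no camera call; for the wrist camera it gives the pose at the moment of the call.
- manip.sign_off(): hands the job in; it is judged then, once.
Trained networks look in the newest picture that a camera, given by its name, has taken for a name from the list of things; names that differ only in an ending like _2 or _b are one class to them, and where a whole thing is asked for, a point or a joint stands for the part that bears it (a point fixed in the world has none). Each returns a list of dicts, best first, with "p" (0 to 1); they miss things now and then, are a little off and sometimes report something else, mostly with a low value. They report only what shows in the picture. A call takes as long as a camera call.
- manip.masks_of(camera, name): "region" (420x560 bool, what is visible of it) and "uv" ([column, row] in pixels, amid what is visible of it).
- manip.spot_point(camera, name): "uv" ([column, row] in pixels: a listed point, or the origin of a listed thing).
The state is a dict: "clock": time; "qpos": joint angles; "qvel": joint speeds; "effort": joint torques, N m; "eef_pos": TCP position; "ee_rot": TCP orientation; "ft_force": force on the tool from outside, world axes, zero at the start; "ft_torque": the same for the moment, N m; "finger_gap": opening from 0.0 (shut) to 1.0 (fully open); "grip_force": force on a finger pad.
Only numpy, scipy, OpenCV 4.12 (cv2) and the standard library are available. Lean on these libraries where they do the work, as an engineer would, in place of code of your own. Each camera call takes 0.05 s, during which the arm holds its last target. There are 200 camera calls.

## Task

The head of the soap pump on the white bottle in the tray is standing loose on its stem: push it down fully home, only then turn it clockwise (seen from above) until it stops, locked with its spout over the little dish. Then press the pump down half-way, 10 mm of its 20 mm stroke, and finish while still holding it steadily there. Do not pump before the head is locked, and leave the other things on the vanity where they are.

Things in the scene. Friction and masses are not known exactly. Their poses are not given: they have to be found in the camera images.
- pump: fixed pump fitting: white bottle (56 mm across, shoulder at 118 mm, collar 29 mm across, its top at 150 mm) in a brass holder on an oval brass-rimmed glass tray, 210 by 320 mm, 10 mm high. Origin on the bottle's vertical axis at the vanity top; z up; the locked spout points along x, over the dish; y to the left of that. A thin steel stem and the pump head rise from the collar.
- head (a point): centre of the white pump head, on the bottle's axis: a block 34 mm along the spout, 32 mm across its two flat sides (grip these), 28 mm high; flat top 14 mm above this point. x along the spout, y across the flats, z up. Spout 11 mm thick, at mid-height, tip 62 mm from the axis. Point is 202 mm above the vanity at seat 0, stroke 0; lower as either grows. Below the head: only a stem 15 mm across.
- seat (a joint): how far the head has been pushed down on its stem, m: 0 = standing 12 mm proud, 0.012 = fully home against its stop; starts at 0 to 0.003. Stiff (about 3 N), stays where it is left.
- turn (a joint): turn of the head about the bottle's axis, rad: grows clockwise as seen from above; 0 = unlocked, 1.2 = locked against its stop with the spout over the dish; starts at 0 to 0.25. Light friction (0.06 N m), stays where it is left.
- stroke (a joint): how far the sprung stem, with the head on it, is pressed down into the collar, m: 0 = up, 0.020 = right down. Return spring: about 6 N to start moving (more than it takes to push the head home), about 10 N at 0.010, 13 N at 0.020; springs back when let go.
- dish: small white ceramic dish 58 mm across, 22 mm high, on the tray in front of the pump bottle, beneath the spot where the locked spout ends; loose, a bystander; origin at the centre of its underside
- ring_cone: white ceramic ring cone 78 mm high, 54 mm across its foot, on the tray, on the -y side of the bottle in the pump's frame; loose, a bystander; origin at the centre of its underside
- violet_bottle: violet glass bottle 105 mm high, 52 mm across, on the tray, on the +y side of the bottle in the pump's frame; loose, a bystander; origin at the centre of its underside
- brush_holder: round hard silicone makeup brush holder, 76 mm across, 100 mm high, with brushes reaching 190 mm; loose, a bystander; origin at the centre of its underside
- lotion: plain white lotion bottle with a screw cap and no pump, 56 mm across, 140 mm high; loose, a bystander; origin at the centre of its underside
- tumbler: white ceramic tumbler 72 mm across, 95 mm high; loose, a bystander; origin at the centre of its underside
- cream_jar: low cream jar 64 mm across, 45 mm high; loose, a bystander; origin at the centre of its underside

How it is judged:
By the outcome, as a careful person would: the job done as asked, in the order asked, and still so for the second after the job is handed in, while the arm keeps its last pose, push and grip.
It also fails if it takes over 40 s, if anything falls off the work surface, if the arm or the gripper's body presses on something with over 40 N, if the wrist force passes 120 N, or if a joint passes its speed limit or range.

## Working session

There is one attempt and no reset: what is moved stays moved. The work goes in short steps, Python scripts to look and compute and a tool call to move; the robot and the scene stay as the last step left them, time stands still between calls to the robot, and variables do not carry over. Pictures are saved under pics/ and viewed, at most 10 in all, crops included, and the job is handed in when it is done.

Besides the shell and the picture viewer there is one more tool, called after "Emit:" by a JSON object that holds its "op" and its "data", one argument or row to a line. step_arm: Moves the arm, as the interface text tells. Its arguments: {"type":"object","properties":{"linear":{"type":"array","items":{"type":"array","items":{"type":"number"}}},"yaw":{"type":"array","items":{"type":"number"}},"hand":{"type":"array","items":{"type":"number"}}},"required":["linear","yaw","hand"]}

```bash
mkdir -p pics
cat > h.py <<'E'
import numpy as np, cv2
from cell import manip
def ray(cam,uv):
    c=manip.camera_info(cam);K=np.array(c["intrinsics"]);T=np.array(c["extrinsics"]);k=c["k1"]
    d=np.array([(uv[0]-K[0,2])/K[0,0],(uv[1]-K[1,2])/K[1,1]]);s=d.copy()
    for _ in range(30): s=d/(1+k*(s@s))
    return T[:3,3],T[:3,:3]@np.array([s[0],s[1],1.])
def atz(cam,uv,z):
    o,d=ray(cam,uv);return o+d*(z-o[2])/d[2]
def tri(obs):
    A=np.zeros((3,3));b=np.zeros(3);R=[]
    for cam,uv in obs:
        o,d=ray(cam,uv);d=d/np.linalg.norm(d);P=np.eye(3)-np.outer(d,d);A+=P;b+=P@o;R.append((o,P))
    x=np.linalg.solve(A,b);return x,[np.linalg.norm(P@(x-o)) for o,P in R]
def proj(cam,p):
    c=manip.camera_info(cam);K=np.array(c["intrinsics"]);T=np.array(c["extrinsics"]);q=T[:3,:3].T@(np.array(p)-T[:3,3])
    s=q[:2]/q[2];s=s*(1+c["k1"]*(s@s));return [K[0,0]*s[0]+K[0,2],K[1,1]*s[1]+K[1,2]]
E
cat > a.py <<'E'
from h import *
np.set_printoptions(precision=4,suppress=True)
s=manip.sense();print(s["clock"],s["eef_pos"],s["ee_rot"],s["finger_gap"])
ims=[]
for c in ["scene","top"]:
    im=manip.grab_frame(c);ims.append(cv2.cvtColor(im,cv2.COLOR_RGB2BGR))
    cv2.imwrite(f"pics/{c}0.png",ims[-1])
O={}
for n,z in [("head",.2),("pump",0),("dish",.01),("ring_cone",.01),("violet_bottle",.01),("brush_holder",0),("lotion",0),("tumbler",0),("cream_jar",0)]:
    for c in ["scene","top"]:
        r=manip.spot_point(c,n)
        for q in r[:2]: print(n,c,round(q["p"],2),np.array(q["uv"]),atz(c,q["uv"],z)[:2])
        if r: O[n,c]=r[0]["uv"]
    if (n,"scene") in O and (n,"top") in O: print("  tri",*tri([(c,O[n,c]) for c in("scene","top")]))
print(manip.sense()["clock"])
E
python3 a.py
```

```text
0.0 [0.1452 0.5558 0.2304] [ 0.1275  0.9918 -0.0008 -0.0003] 0.9991890107218439
head scene 0.69 [232.4 179.9] [ 0.5352 -0.095 ]
head top 0.79 [318.8 223.9] [ 0.54   -0.0857]
head top 0.2 [317.8 228.4] [ 0.5287 -0.0834]
  tri [ 0.5399 -0.09    0.2036] [np.float64(0.0045111064069159375), np.float64(0.004511106406915936)]
pump scene 0.91 [237.6 243.3] [ 0.5495 -0.0912]
pump scene 0.41 [267.1 259.9] [ 0.6063 -0.0138]
pump top 0.74 [318.9 230.5] [ 0.538  -0.0985]
  tri [ 0.5387 -0.0958 -0.0115] [np.float64(0.003458278249973282), np.float64(0.003458278249973293)]
dish scene 0.53 [224.5 258.5] [ 0.6106 -0.1199]
dish top 0.67 [327.4 206.1] [ 0.6088 -0.1213]
  tri [ 0.609  -0.1208  0.0082] [np.float64(0.0006094547153646636), np.float64(0.0006094547153646212)]
ring_cone scene 0.6 [191.7 237.1] [ 0.5371 -0.2115]
ring_cone scene 0.57 [234.1 183.2] [ 0.3116 -0.1146]
ring_cone top 0.62 [355.6 235.3] [ 0.526  -0.2041]
  tri [ 0.5272 -0.2098 -0.0005] [np.float64(0.0042345476065422695), np.float64(0.004234547606542183)]
violet_bottle scene 0.58 [269.5 258.8] [ 0.6113 -0.0078]
violet_bottle top 0.55 [
[... 392 characters left out ...]
lotion scene 0.92 [100.4 261.3] [ 0.6123 -0.4309]
lotion top 0.83 [429. 203.] [ 0.6269 -0.4217]
lotion top 0.22 [424.7 248.4] [ 0.4932 -0.4083]
  tri [ 0.6255 -0.42    0.0152] [np.float64(0.0027893139975112523), np.float64(0.002789313997511265)]
tumbler scene 0.78 [118.6 228.6] [ 0.4966 -0.4159]
tumbler scene 0.26 [225.2 256.4] [ 0.5949 -0.1201]
tumbler top 0.85 [425.3 247.8] [ 0.495 -0.41 ]
  tri [ 0.4956 -0.4134 -0.0013] [np.float64(0.002900223263717606), np.float64(0.002900223263717687)]
cream_jar scene 0.58 [413.9 216.2] [0.4442 0.4016]
cream_jar top 0.79 [148.  255.4] [0.4511 0.4006]
  tri [0.451  0.3985 0.0065] [np.float64(0.00014835830648883102), np.float64(0.0001483583064888859)]
1.0
```

Run:
```python
import cv2,numpy as np
a=cv2.imread("pics/scene0.png")[130:290,130:330];b=cv2.imread("pics/top0.png")[150:270,250:400]
a=cv2.resize(a,(500,400),interpolation=cv2.INTER_CUBIC) if 0 else cv2.resize(a,None,fx=2,fy=2,interpolation=3)
b=cv2.resize(b,(400,320),interpolation=3)
cv2.imwrite("pics/c0.png",np.hstack([a,b]))
```

```text
(no output)
```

View pics/c0.png

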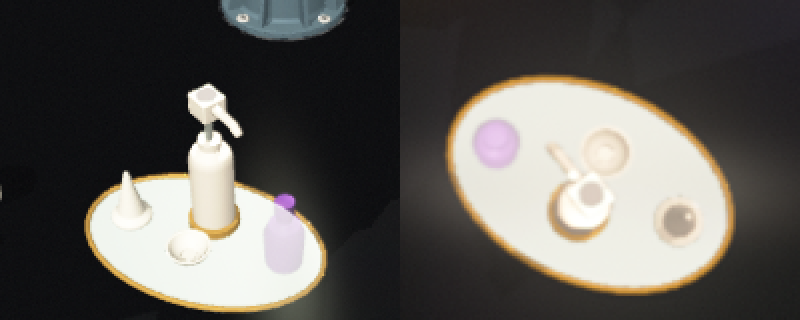

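View pics/scene0.png

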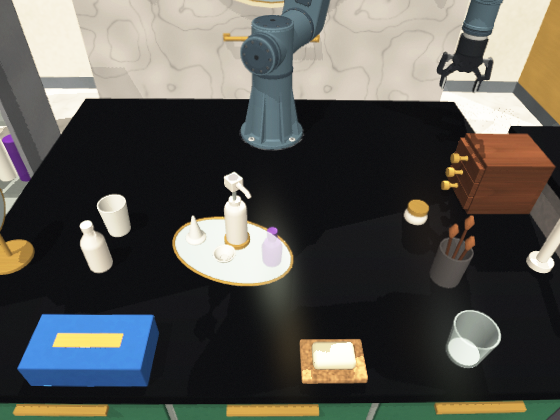

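Emit:
{"op": "step_arm", "data": {
  "linear": [
    [-0.545, -0.525, -0.1],
    [-0.545, -0.525, -0.1],
    [-0.545, -0.525, -0.1],
    [-0.545, -0.525, -0.1],
    [-0.545, -0.525, -0.1],
    [-0.545, -0.525, -0.1],
    [-0.545, -0.525, -0.1],
    [-0.545, -0.525, -0.1],
    [-0.545, -0.525, -0.1],
    [-0.545, -0.525, -0.1]
  ],
  "yaw": [2.13, 2.13, 2.13, 2.13, 2.13, 2.13, 2.13, 2.13, 2.13, 2.13],
  "hand": [1, 1, 1, 1, 1, 1, 1, 1, 1, 1]
}}

```text
clock: 2.0
eef_pos: [0.4045, 0.1314, 0.2975]
ee_rot: [0.771, 0.636, 0.001, 0.0]
ft_force: [1.0, 0.4, 0.4]
finger_gap: 1.002
grip_force: 0.0
```

```bash
cat >> h.py <<'E'
from scipy.spatial.transform import Rotation as Ro
np.set_printoptions(precision=4,suppress=True)
def st():
    s=manip.sense();R=Ro.from_quat(s["ee_rot"]).as_matrix()
    print("t",round(s["clock"],2),"p",np.array(s["eef_pos"]),"yang",np.arctan2(R[1,1],R[0,1]),"tilt",R[:,2],"F",np.array(s["ft_force"]),"T",np.array(s["ft_torque"]),"gap",round(s["finger_gap"],3),"grip",s["grip_force"],"q6",s["qpos"][5])
    return np.array(s["eef_pos"]),R
def togo(target,yang):
    p,R=st();y=np.arctan2(R[1,1],R[0,1]);print("lin",R.T@(np.array(target)-p),"yaw",(y-yang+np.pi)%(2*np.pi)-np.pi)
E
python3 - <<'E'
from h import *
tip=atz("top",(307,206.2),.2);print(tip)
d=tip-[.54,-.088,.2];psi=np.arctan2(d[1],d[0]);print("psi",psi)
togo([.54,-.088,.33],-.82)
T=np.array(manip.camera_info("wrist")["extrinsics"]);p,R=st();print("cam in tool",R.T@(T[:3,3]-p));print(R.T@T[:3,:3]); print(manip.camera_info("wrist")["intrinsics"])
E
```

```text
[ 0.5836 -0.0554  0.2   ]
psi 0.6421240576446899
t 2.0 p [0.4045 0.1314 0.2975] yang -0.19127577580648877 tilt [ 0.0013  0.0002 -1.    ] F [1.0494 0.39   0.4398] T [ 0.0798 -0.0682  0.0238] gap 1.002 grip 0.0 q6 0.22455097172179284
lin [-0.1896  0.1747 -0.0324] yaw 0.6287242241935109
t 2.0 p [0.4045 0.1314 0.2975] yang -0.19127577580648877 tilt [ 0.0013  0.0002 -1.    ] F [1.0494 0.39   0.4398] T [ 0.0798 -0.0682  0.0238] gap 1.002 grip 0.0 q6 0.22455097172179284
cam in tool [ 0.069  -0.0007 -0.1431]
[[ 0.0005 -0.9625 -0.2711]
 [ 1.      0.0004  0.0004]
 [-0.0003 -0.2711  0.9625]]
[[311.0428   0.     278.9601]
 [  0.     311.0428 211.6924]
 [  0.       0.       1.    ]]
```

Emit:
{"op": "step_arm", "data": {
  "linear": [
    [-0.19, 0.175, -0.032],
    [-0.19, 0.175, -0.032],
    [-0.19, 0.175, -0.032],
    [-0.19, 0.175, -0.032],
    [-0.19, 0.175, -0.032],
    [-0.19, 0.175, -0.032],
    [-0.19, 0.175, -0.032],
    [-0.19, 0.175, -0.032]
  ],
  "yaw": [0.68, 0.68, 0.68, 0.68, 0.68, 0.68, 0.68, 0.68],
  "hand": [1, 1, 1, 1, 1, 1, 1, 1]
}}

```text
clock: 2.8
eef_pos: [0.5403, -0.0848, 0.3284]
ee_rot: [0.938, 0.346, -0.0, -0.001]
ft_force: [-0.5, 0.3, 0.3]
finger_gap: 1.004
grip_force: 0.0
```

Run:
```python
from h import *
st();im=manip.grab_frame("wrist")
r=manip.spot_point("wrist","head");m=manip.masks_of("wrist","head")
for q in r[:2]: print(q["p"],q["uv"],atz("wrist",q["uv"],.2))
for q in m[:2]: print(q["p"],q["uv"],q["region"].sum())
b=cv2.cvtColor(im,cv2.COLOR_RGB2BGR);cv2.imwrite("pics/w0.png",b);np.save("m0.npy",m[0]["region"])
for n in ("pump","dish"):
    q=manip.spot_point("wrist",n);print(n,[(k["p"],k["uv"],atz("wrist",k["uv"],0 if n=="pump" else .01)) for k in q[:1]])
b[m[0]["region"]]=b[m[0]["region"]]//2+np.array([0,0,100],np.uint8)
```

```text
t 2.8 p [ 0.5403 -0.0848  0.3284] yang -0.8641775873679624 tilt [-0.0009  0.0009 -1.    ] F [-0.5186  0.2633  0.267 ] T [-0.0059  0.0783  0.0098] gap 1.004 grip 0.0 q6 0.4910979460861683
0.62 [288.1, 206.6] [ 0.5428 -0.092   0.2   ]
0.71 [287.8, 199.6] 2327
pump [(0.65, [284.0, 173.5], array([ 0.5422, -0.0921,  0.    ]))]
dish [(0.87, [319.9, 153.0], array([ 0.6008, -0.1114,  0.01  ]))]
```

View pics/w0.png

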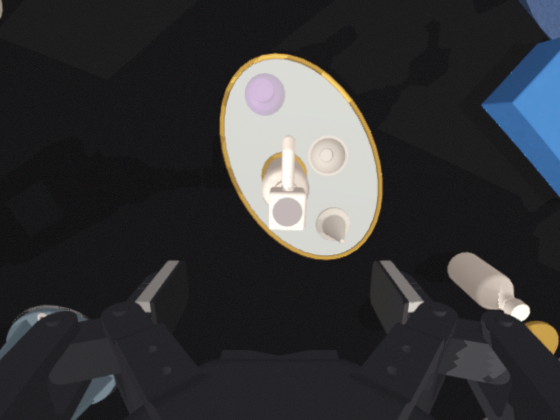

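Run:
```python
from h import *
b=cv2.imread("pics/w0.png")
h=atz("wrist",(287,211),.214);print("top circle",h)
for uv in [(289,138),(288.5,150),(288.3,165)]:
    t=atz("wrist",uv,.2)-h;print(t,np.hypot(t[0],t[1]),np.arctan2(t[1],t[0]))
g=cv2.cvtColor(b,cv2.COLOR_BGR2GRAY).astype(int)
for r in (142,150,158,166,174,184,196,205,215,224): print(r,g[r,262:314])
c=cv2.resize(b[120:245,240:345],None,fx=5,fy=4.8,interpolation=3);cv2.imwrite("pics/w0c.png",c)
```

```text
top circle [ 0.542  -0.0914  0.214 ]
[ 0.0473  0.0384 -0.014 ] 0.060933786234164275 0.6808791026426719
[ 0.0394  0.032  -0.014 ] 0.05077341096733203 0.6823416370831867
[ 0.0295  0.0237 -0.014 ] 0.037828388952157344 0.6754891516790251
142 [216 217 217 216 216 217 217 217 217 217 217 217 216 216 217 217 217 216
 217 217 225 233 238 242 243 241 238 233 226 220 215 210 208 213 216 216
 217 217 217 216 216 217 217 216 217 216 217 217 216 217 219 225]
150 [216 216 216 215 216 216 216 216 216 216 216 216 216 216 216 216 216 216
 215 216 227 243 251 254 254 254 254 254 249 239 226 214 209 213 216 216
 216 216 216 216 216 216 216 217 217 216 219 227 227 213 205 208]
158 [215 216 216 215 213 200 173 149 141 143 144 145 150 151 150 151 152 152
 154 173 224 251 254 255 255 255 255 255 254 246 232 214 195 176 170 168
 167 170 186 206 215 216 216 216 216 218 224 228 218 210 213 217]
166 [203 173 146 145 146 146 145 147 149 152 153 151 152 153 153 155 156 160
 164 186 230 253 255 255 255 255 255 254 253 244 227 209 184 164 164 163
 163 164 164 168 170 169 171 192 210 215 216 217 220 227 229 220]
17
[... 593 characters left out ...]
254 254 254 247 227 196 183 203 213 214 215 215 214]
205 [215 214 214 214 214 211 219 246 254 255 255 243 209 190 187 187 187 187
 187 187 187 187 187 187 187 187 187 187 186 188 186 187 187 187 187 187
 187 191 213 247 254 254 242 215 205 213 215 214 215 214 215 215]
215 [215 214 215 214 214 215 222 247 254 254 241 203 188 187 187 187 187 187
 187 187 187 187 187 187 187 187 187 187 187 187 187 187 187 187 187 187
 187 187 188 203 239 247 227 207 209 214 214 214 215 215 214 215]
224 [164 162 164 182 202 213 225 248 254 255 255 255 255 255 255 254 248 228
 206 193 189 187 187 187 187 187 187 187 187 187 191 198 218 241 254 254
 255 255 255 254 254 238 211 205 213 214 214 214 215 215 214 215]
```

View pics/w0c.png

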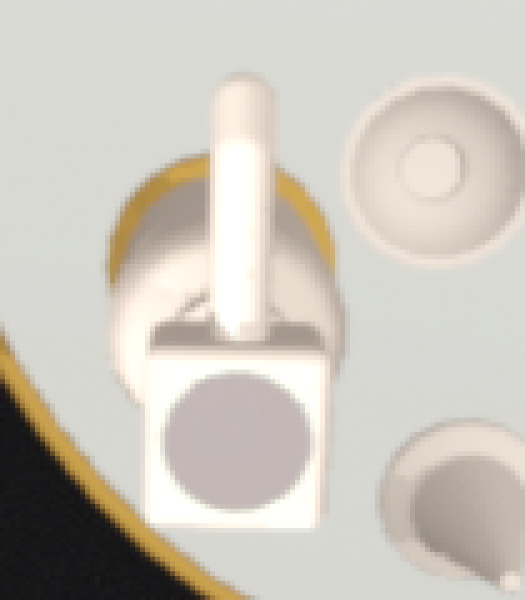

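Emit:
{"op": "step_arm", "data": {
  "linear": [
    [-0.003, 0.006, 0.03],
    [-0.003, 0.006, 0.06],
    [-0.003, 0.006, 0.09],
    [-0.003, 0.006, 0.12],
    [-0.003, 0.006, 0.14],
    [-0.003, 0.006, 0.148],
    [-0.003, 0.006, 0.148],
    [-0.003, 0.006, 0.148]
  ],
  "yaw": [0, 0, 0, 0, 0, 0, 0, 0],
  "hand": [1, 1, 1, 1, 1, 1, 1, 1]
}}

```text
clock: 3.85
eef_pos: [0.5432, -0.0922, 0.1821]
ee_rot: [0.938, 0.346, 0.001, 0.001]
ft_force: [0.2, 0.3, -0.5]
finger_gap: 1.002
grip_force: 0.0
```

Run:
```python
from h import *
togo([.542,-.0914,.18],-.865);im=manip.grab_frame("wrist");cv2.imwrite("pics/w1.png",cv2.cvtColor(im,cv2.COLOR_RGB2BGR))
```

```text
t 3.85 p [ 0.5432 -0.0922  0.1821] yang -0.8644666789299976 tilt [ 0.0017 -0.0007 -1.    ] F [ 0.1854  0.2874 -0.4671] T [ 0.0091 -0.0342 -0.0087] gap 1.002 grip 0.0 q6 0.4809543808945789
lin [-0.0004 -0.0014  0.0021] yaw 0.0005333210700024793
```

View pics/w1.png

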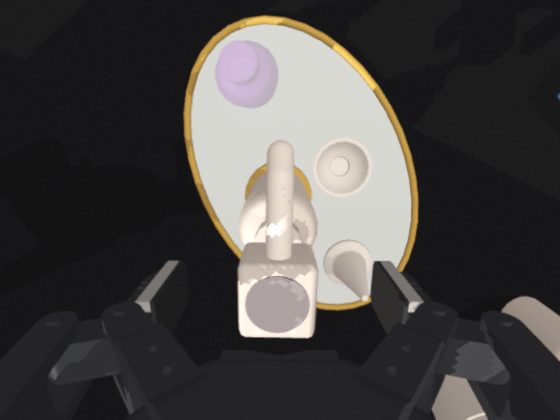

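Emit:
{"op": "step_arm", "data": {
  "linear": [
    [0, 0, 0],
    [0, 0, 0],
    [0, 0, 0],
    [0, 0, 0],
    [0, 0, 0],
    [0, 0, 0],
    [0, 0, 0]
  ],
  "yaw": [0, 0, 0, 0, 0, 0, 0],
  "hand": [-1, -1, -1, -1, -1, -1, -1]
}}

```text
clock: 4.6
eef_pos: [0.5425, -0.092, 0.1809]
ee_rot: [0.938, 0.346, -0.0, -0.0]
ft_force: [-1.3, 1.3, 2.5]
finger_gap: 0.368
grip_force: 63.0
```

```bash
python3 -c "
from h import *
st()"
```

```text
t 4.6 p [ 0.5425 -0.092   0.1809] yang -0.8649867057107096 tilt [-0.0001  0.0002 -1.    ] F [-1.2653  1.3148  2.5258] T [ 0.2922  0.2105 -0.0343] gap 0.368 grip 62.96278953552246 q6 0.4809839052699228
```

Emit:
{"op": "step_arm", "data": {
  "linear": [
    [0, 0, 0.002],
    [0, 0, 0.004],
    [0, 0, 0.006],
    [0, 0, 0.006]
  ],
  "yaw": [0, 0, 0, 0],
  "hand": [-1, -1, -1, -1]
}}

```text
clock: 5.0
eef_pos: [0.5423, -0.092, 0.1742]
ee_rot: [0.938, 0.346, -0.0, -0.0]
ft_force: [0.8, 2.0, -0.5]
finger_gap: 0.367
grip_force: 62.6
```

Emit:
{"op": "step_arm", "data": {
  "linear": [
    [0, 0, 0.001],
    [0, 0, 0.001]
  ],
  "yaw": [0, 0],
  "hand": [-1, -1]
}}

```text
clock: 5.2
eef_pos: [0.5424, -0.0921, 0.1735]
ee_rot: [0.938, 0.346, -0.0, -0.0]
ft_force: [-0.7, 2.0, 0.2]
finger_gap: 0.363
grip_force: 62.7
```

Emit:
{"op": "step_arm", "data": {
  "linear": [
    [0, 0, 0.001],
    [0, 0, 0.001]
  ],
  "yaw": [0, 0],
  "hand": [-1, -1]
}}

```text
clock: 5.4
eef_pos: [0.5424, -0.092, 0.1726]
ee_rot: [0.938, 0.346, -0.0, -0.0]
ft_force: [-2.1, 2.2, 0.9]
finger_gap: 0.368
grip_force: 62.8
```

Emit:
{"op": "step_arm", "data": {
  "linear": [
    [0, 0, 0.001],
    [0, 0, 0.001]
  ],
  "yaw": [0, 0],
  "hand": [-1, -1]
}}

```text
clock: 5.6
eef_pos: [0.5424, -0.0921, 0.1716]
ee_rot: [0.938, 0.346, -0.0, -0.0]
ft_force: [-1.3, 3.0, 0.8]
finger_gap: 0.368
grip_force: 62.8
```

Emit:
{"op": "step_arm", "data": {
  "linear": [
    [0, 0, 0.0005],
    [0, 0, 0.0005]
  ],
  "yaw": [0, 0],
  "hand": [-1, -1]
}}

```text
clock: 5.8
eef_pos: [0.5424, -0.0921, 0.1712]
ee_rot: [0.938, 0.346, -0.0, -0.0]
ft_force: [-1.4, 3.2, 2.6]
finger_gap: 0.368
grip_force: 62.9
```

Emit:
{"op": "step_arm", "data": {
  "linear": [
    [0, 0, 0.0005],
    [0, 0, 0.0005]
  ],
  "yaw": [0, 0],
  "hand": [-1, -1]
}}

```text
clock: 6.0
eef_pos: [0.5424, -0.0921, 0.1707]
ee_rot: [0.938, 0.346, -0.0, -0.0]
ft_force: [-1.6, 3.2, 1.8]
finger_gap: 0.369
grip_force: 62.9
```

Run:
```python
from h import *
st()
for c in ("scene","top"):
    manip.grab_frame(c);st()
    r=manip.spot_point(c,"head");print(r[:1])
```

```text
t 6.0 p [ 0.5424 -0.0921  0.1707] yang -0.8649669131618282 tilt [-0.0001  0.0002 -1.    ] F [-1.6063  3.1946  1.8443] T [ 0.4985  0.3118 -0.029 ] gap 0.369 grip 62.8723669052124 q6 0.4809270949801934
t 6.05 p [ 0.5424 -0.0921  0.1707] yang -0.864942777654579 tilt [-0.0002  0.0001 -1.    ] F [-1.4488  2.8949  1.8915] T [ 0.6111  0.318  -0.0555] gap 0.365 grip 62.87232041358948 q6 0.4809427033447123
[{'uv': [234.7, 184.6], 'p': 0.82}]
t 6.15 p [ 0.5424 -0.0921  0.1707] yang -0.8649834107447998 tilt [-0.0002  0.0002 -1.    ] F [-2.3427  3.5724  1.4083] T [0.5709 0.288  0.0112] gap 0.363 grip 62.87130117416382 q6 0.4809547665681669
[]
```

Emit:
{"op": "step_arm", "data": {
  "linear": [
    [0, 0, 0.0005],
    [0, 0, 0.0005]
  ],
  "yaw": [0, 0],
  "hand": [-1, -1]
}}

```text
clock: 6.4
eef_pos: [0.5425, -0.0921, 0.1702]
ee_rot: [0.938, 0.346, -0.0, -0.0]
ft_force: [-2.1, 3.6, 1.1]
finger_gap: 0.368
grip_force: 62.9
```

Emit:
{"op": "step_arm", "data": {
  "linear": [
    [0, 0, 0.0005],
    [0, 0, 0.0005]
  ],
  "yaw": [0, 0],
  "hand": [-1, -1]
}}

```text
clock: 6.6
eef_pos: [0.5425, -0.0921, 0.1698]
ee_rot: [0.938, 0.346, -0.0, -0.0]
ft_force: [-3.0, 3.6, 3.1]
finger_gap: 0.363
grip_force: 63.0
```

Emit:
{"op": "step_arm", "data": {
  "linear": [
    [0, 0, 0.0005],
    [0, 0, 0.0005]
  ],
  "yaw": [0, 0],
  "hand": [-1, -1]
}}

```text
clock: 6.8
eef_pos: [0.5425, -0.0921, 0.1697]
ee_rot: [0.938, 0.346, -0.0, -0.0]
ft_force: [-4.6, 4.8, 6.4]
finger_gap: 0.368
grip_force: 63.3
```

Emit:
{"op": "step_arm", "data": {
  "linear": [
    [0, 0, 0],
    [0, 0, 0]
  ],
  "yaw": [0, 0],
  "hand": [-1, -1]
}}

```text
clock: 7.0
eef_pos: [0.5425, -0.0921, 0.1698]
ee_rot: [0.938, 0.346, 0.0, 0.0]
ft_force: [-4.4, 5.1, 5.9]
finger_gap: 0.362
grip_force: 63.3
```

Emit:
{"op": "step_arm", "data": {
  "linear": [
    [0, -0.0005, -0.0002],
    [0, -0.0005, -0.0002]
  ],
  "yaw": [0, 0],
  "hand": [-1, -1]
}}

```text
clock: 7.2
eef_pos: [0.5424, -0.0921, 0.1698]
ee_rot: [0.938, 0.346, 0.0, 0.0]
ft_force: [-2.9, 2.8, 4.2]
finger_gap: 0.363
grip_force: 63.1
```

```bash
python3 -c "
from h import *
st()"
```

```text
t 7.2 p [ 0.5424 -0.0921  0.1698] yang -0.8650601857046986 tilt [ 0.0007 -0.0006 -1.    ] F [-2.9387  2.7937  4.1947] T [ 0.5053  0.3709 -0.0652] gap 0.363 grip 63.0727744102478 q6 0.4814334665325652
```

Emit:
{"op": "step_arm", "data": {
  "linear": [
    [0, 0, 0],
    [0, 0, 0],
    [0, 0, 0],
    [0, 0, 0],
    [0, 0, 0],
    [0, 0, 0],
    [0, 0, 0],
    [0, 0, 0],
    [0, 0, 0],
    [0, 0, 0]
  ],
  "yaw": [0.1, 0.2, 0.3, 0.4, 0.5, 0.6, 0.7, 0.8, 0.9, 0.9],
  "hand": [-1, -1, -1, -1, -1, -1, -1, -1, -1, -1]
}}

```text
clock: 8.2
eef_pos: [0.5424, -0.0922, 0.1698]
ee_rot: [0.995, -0.097, 0.0, 0.0]
ft_force: [-2.5, 2.8, 4.1]
finger_gap: 0.365
grip_force: 63.2
```

```bash
python3 -c "
from h import *
st()"
```

```text
t 8.2 p [ 0.5424 -0.0922  0.1698] yang -1.7659249217341546 tilt [ 0.0006 -0.0007 -1.    ] F [-2.481   2.7544  4.0965] T [ 0.3045  0.4062 -0.0402] gap 0.365 grip 63.19090962409973 q6 1.382233753524972
```

Emit:
{"op": "step_arm", "data": {
  "linear": [
    [0, 0, 0],
    [0, 0, 0],
    [0, 0, 0]
  ],
  "yaw": [0.05, 0.1, 0.1],
  "hand": [-1, -1, -1]
}}

```text
clock: 8.5
eef_pos: [0.5424, -0.0922, 0.1698]
ee_rot: [0.989, -0.146, 0.0, 0.0]
ft_force: [-2.2, 2.0, 4.7]
finger_gap: 0.366
grip_force: 63.2
```

```bash
python3 -c "
from h import *
st()"
```

```text
t 8.5 p [ 0.5424 -0.0922  0.1698] yang -1.8630244495918948 tilt [ 0.0006 -0.0007 -1.    ] F [-2.2119  2.0482  4.7322] T [ 0.2955  0.4488 -0.0305] gap 0.366 grip 63.232587575912476 q6 1.4793702610969757
```

Emit:
{"op": "step_arm", "data": {
  "linear": [
    [0, 0, 0],
    [0, 0, 0]
  ],
  "yaw": [0.05, 0.05],
  "hand": [-1, -1]
}}

```text
clock: 8.7
eef_pos: [0.5424, -0.0922, 0.1698]
ee_rot: [0.985, -0.17, 0.0, 0.0]
ft_force: [-3.3, 2.2, 5.2]
finger_gap: 0.366
grip_force: 63.2
```

```bash
python3 -c "
from h import *
st()"
```

```text
t 8.7 p [ 0.5424 -0.0922  0.1698] yang -1.912844044552283 tilt [ 0.0006 -0.0007 -1.    ] F [-3.3305  2.1928  5.2234] T [ 0.2563  0.423  -0.0477] gap 0.366 grip 63.23499798774719 q6 1.529145632040189
```

Emit:
{"op": "step_arm", "data": {
  "linear": [
    [0, 0, 0],
    [0, 0, 0]
  ],
  "yaw": [0.04, 0.04],
  "hand": [-1, -1]
}}

```text
clock: 8.9
eef_pos: [0.5424, -0.0922, 0.1698]
ee_rot: [0.982, -0.19, 0.0, 0.0]
ft_force: [-2.0, 2.3, 5.4]
finger_gap: 0.368
grip_force: 62.9
```

```bash
python3 -c "
from h import *
st()"
```

```text
t 8.9 p [ 0.5424 -0.0922  0.1698] yang -1.9524078755401642 tilt [ 0.0006 -0.0007 -1.    ] F [-2.0174  2.2619  5.408 ] T [0.2615 0.4164 0.1492] gap 0.368 grip 62.92434096336365 q6 1.5687837449319004
```

Emit:
{"op": "step_arm", "data": {
  "linear": [
    [0, 0, 0],
    [0, 0, 0]
  ],
  "yaw": [0.04, 0.04],
  "hand": [-1, -1]
}}

```text
clock: 9.1
eef_pos: [0.5424, -0.0922, 0.1698]
ee_rot: [0.978, -0.209, 0.0, 0.0]
ft_force: [-2.0, 0.9, 5.0]
finger_gap: 0.364
grip_force: 62.3
```

```bash
python3 -c "
from h import *
st()"
```

```text
t 9.1 p [ 0.5424 -0.0922  0.1698] yang -1.9911652990050763 tilt [ 0.0005 -0.001  -1.    ] F [-1.9851  0.8586  4.9714] T [0.1974 0.3991 0.7398] gap 0.364 grip 62.25733280181885 q6 1.6078265825881255
```

Emit:
{"op": "step_arm", "data": {
  "linear": [
    [0, 0, 0],
    [0, 0, 0]
  ],
  "yaw": [-0.02, -0.02],
  "hand": [-1, -1]
}}

```text
clock: 9.3
eef_pos: [0.5424, -0.0922, 0.1698]
ee_rot: [0.98, -0.198, 0.0, 0.0]
ft_force: [-2.1, 0.6, 5.1]
finger_gap: 0.368
grip_force: 62.5
```

Run:
```python
from h import *
st();im=manip.grab_frame("wrist");cv2.imwrite("pics/w2.png",cv2.cvtColor(im,cv2.COLOR_RGB2BGR))
```

```text
t 9.3 p [ 0.5424 -0.0922  0.1698] yang -1.970390712823746 tilt [ 0.0005 -0.001  -1.    ] F [-2.1176  0.5783  5.1265] T [0.1249 0.4026 0.3844] gap 0.368 grip 62.53368616104126 q6 1.5869578843582564
```

View pics/w2.png

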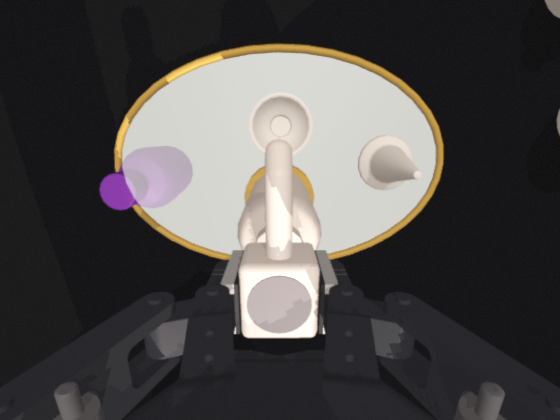

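Emit:
{"op": "step_arm", "data": {
  "linear": [
    [0, 0, 0.002],
    [0, 0, 0.004],
    [0, 0, 0.006],
    [0, 0, 0.008],
    [0, 0, 0.0095],
    [0, 0, 0.01],
    [0, 0, 0.01],
    [0, 0, 0.01]
  ],
  "yaw": [0, 0, 0, 0, 0, 0, 0, 0],
  "hand": [-1, -1, -1, -1, -1, -1, -1, -1]
}}

```text
clock: 10.15
eef_pos: [0.5425, -0.0922, 0.1604]
ee_rot: [0.98, -0.199, 0.0, 0.0]
ft_force: [-4.3, 1.4, 9.3]
finger_gap: 0.364
grip_force: 62.9
```

```bash
python3 -c "
from h import *
st()"
```

```text
t 10.15 p [ 0.5425 -0.0922  0.1604] yang -1.9708292864890378 tilt [ 0.0007 -0.0011 -1.    ] F [-4.2579  1.3872  9.3286] T [0.3143 0.7722 0.4236] gap 0.364 grip 62.87211298942566 q6 1.5874825431923707
```

Emit:
{"op": "step_arm", "data": {
  "linear": [
    [0, 0, 0.0006],
    [0, 0, 0.0006],
    [0, 0, 0.0006],
    [0, 0, 0.0006]
  ],
  "yaw": [0, 0, 0, 0],
  "hand": [-1, -1, -1, -1]
}}

```text
clock: 10.55
eef_pos: [0.5425, -0.0922, 0.1598]
ee_rot: [0.98, -0.199, 0.0, 0.0]
ft_force: [-2.7, 1.4, 9.7]
finger_gap: 0.369
grip_force: 62.9
```

Run:
```python
from h import *
st();im=manip.grab_frame("wrist");st();cv2.imwrite("pics/w3.png",cv2.cvtColor(im,cv2.COLOR_RGB2BGR))
```

```text
t 10.55 p [ 0.5425 -0.0922  0.1598] yang -1.9708174713205633 tilt [ 0.0007 -0.0011 -1.    ] F [-2.7391  1.4262  9.6589] T [0.2763 0.7322 0.3876] gap 0.369 grip 62.88857460021973 q6 1.5874454858470515
t 10.6 p [ 0.5425 -0.0922  0.1599] yang -1.9708596339363806 tilt [ 0.0008 -0.0011 -1.    ] F [-3.9096  1.9171 10.3505] T [0.3159 0.7366 0.535 ] gap 0.368 grip 62.88915753364563 q6 1.5875037225879343
```

View pics/w3.png

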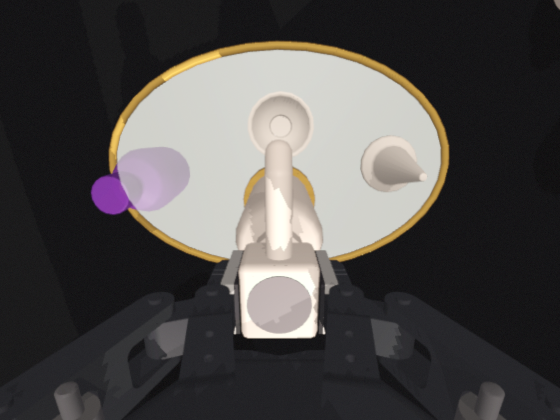

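The picture shows the head unmoved in the grip: its top circle is still at (279, 304) and the spout tip at (279, 145), over the dish. The stroke is 10 mm at about 10 N, and everything is steady.

```bash
python3 -c "
from cell import manip
print(manip.sign_off())"
```

```text
the job is handed in; nothing more can be done
None
```

Job handed in at about 10.6 s: the head was pushed home, turned clockwise to its stop with the spout over the dish, and is held about 10 mm down (about 10 N), and nothing else on the tray was touched.

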